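Shut the steriliser and set its timer

TASK

Start the worktop steriliser on the glass inside it: swing its lid down and press the lid's free edge, at the tab, until the spring catch clicks and the lid stays flush. Then twist the timer clockwise past its last mark (20 minutes) and turn it back to the middle mark (10 minutes). Leave the glass standing inside and do not push or knock over the things standing around.

Things in the scene. Friction and masses are not known exactly. Their poses are not given: they have to be found in the camera images.
- steriliser: White worktop steriliser, fixed, 170 mm deep (x), 235 mm wide (y). Origin: centre of its underside; x to its back (away from the robot, turned up to 0.3 rad), y to its left. Right: chamber 145 mm wide, centred at y = -45 mm, rim 85 mm high, floor 6 mm. Left: timer housing 88 mm wide, centred at y = +73 mm, 105 mm high. A grey spring catch is at the chamber's front, reaching to x = -114 mm.
- lid_hinge (a point): Middle of the lid's hinge axis, which runs along the steriliser's y at its back: x = 85 mm, y = -45 mm from the steriliser's origin, 87 mm high. The aluminium lid is 175 mm from hinge to free edge, 143 mm wide, 8 mm thick; its under side lies in the plane of the axis, its upper (outer) face 8 mm outside it (a panel in the middle is 1 mm prouder).
- lid (a joint): Lid angle (rad): 0 shut and latched, growing as it opens up and back; starts at 0.9 to 1.25. The hinge is stiff (0.15 N m): the lid stays where left. Lowered without a firm press it rests on the catch at about 0.08, its tab 14 mm too high; a steady press on the tab, about 8 to 12 N, until flush takes it past the catch, which snaps over and holds it within 0.01 of shut.
- lid_tab (a point): Centre of the upper face of the grey press tab (30 mm long, 50 mm wide) in the middle of the lid's free edge, 187 mm from the hinge axis. Turns with the lid: x along the lid towards the hinge, z out of its upper (outer) face. Shut, the tab's upper face is 95 mm high.
- timer (a joint): Timer angle (rad): 0 off (its start), growing clockwise seen from above, stop at 1.5. Five marks on the housing stand every 0.3 rad: 0, 5, 10, 15 and 20 minutes at 0, 0.3, 0.6, 0.9 and 1.2; those at 0, 10 and 20 are longer. It stays where it is left (friction 0.06 N m).
- timer_grip (a point): Point on the timer's vertical axis at the height to grip, 132 mm high, y = +73 mm from the steriliser's origin. Black knob: disc of 60 mm diameter, top 111 mm high; grip bar across it 52 mm long, 14 mm thick, top 141 mm. x runs along the bar to the pointer end (white line): 0.6 rad left of the steriliser's x at 0, straight back at 10 minutes, 0.6 rad right at 20.
- glass: Clear shot glass, 46 mm diameter, 57 mm high, standing in the chamber. Origin: centre of its underside; z up.
- mug: Striped mug, 84 x 123 x 91 mm, a bystander. Origin under its middle.
- soup_tin: Soup tin, 75 mm diameter, 58 mm high, a bystander. Origin under its middle.
- salt_shaker: Glass salt shaker, 44 mm diameter, 90 mm high, a bystander close to the right side of the steriliser. Origin under its middle.
- pepper_mill: Dark wooden pepper mill, 58 mm diameter, 160 mm high, a bystander. Origin under its middle.
- honey_jar: Honey jar with a lid, 60 mm diameter, 86 mm high, a bystander. Origin under its middle.
Things that resemble listed ones, but are neither listed nor needed, are in the scene too. There is more than one size of the glass; the job needs the middle-sized.

How it is judged:
On the way, in this order (a step that is already met when the one before it is completed fails the run):
1. the lid is shut past its catch (value of joint lid below 0.03 rad), for 0.2 s.
2. the timer is twisted past the 20-minute mark while the lid is latched (value of joint lid below 0.03 rad and value of joint timer above 1.21 rad), for 0.05 s.
At the end, for the whole second after the job is handed in: The lid is latched shut (within 0.03 rad), the timer stands at 10 minutes (0.6 rad, within 0.1 rad), the glass stands upright in the chamber, and the mug, soup tin, salt shaker, pepper mill and honey jar stand upright within 40 mm of where they were (value of joint lid below 0.03 rad and value of joint timer between 0.5 and 0.7 rad and angle between each of glass, mug, soup_tin, salt_shaker, pepper_mill, honey_jar's own z axis and vertical below 0.2 rad and height (world z) of glass below 0.03 m and horizontal distance between glass and steriliser below 0.12 m and distance of each of mug, soup_tin, salt_shaker, pepper_mill, honey_jar from where it was at the start of the episode below 0.04 m); the robot touches nothing.
It fails at once if a thing standing around, or the glass, is knocked over (angle between any of mug, soup_tin, salt_shaker, pepper_mill, honey_jar, glass's own z axis and vertical above 0.7 rad).
It also fails if it takes over 54 s, if anything falls off the work surface, if the arm or the gripper's body presses on something with over 40 N, if the wrist force passes 120 N, or if a joint passes its speed limit or range.

ROBOT

A 6-joint arm with a two-finger parallel gripper is mounted at the origin on a cart in front of the work surface, level with it; the furniture and walls round the work are solid. World frame = base frame: x ahead of the robot, y to its left, z up, the work surface at z = 0. Lengths are in m, angles in rad, forces in N, time in s.
With the tool pointing down it reaches from about 0.25 to 0.775 m from the base axis. Payload 4 kg.
Tool frame: the origin (TCP) lies between the finger pads; the fingertips stand 25 mm ahead of it and the grasp point (between the pads) lies 6 mm ahead of it (robot.tip_reach is the z of the fingertips in the tool frame, in m); z points along the fingers, y is the line along which they close (so a half turn about z gives the same grasp; the last joint's range is limited). The gripper opens to 94 mm and grips with 3 to 60 N. Pads are 16 mm wide; open, the fingers measure 119 mm over their backs; the gripper's body (75 mm by 177 mm) begins 78 mm behind the grasp point.
Start: joints at [1.176, 0.087, 1.371, -0, 1.684, -0.103], TCP at [0.158, 0.527, 0.231] pointing down, gripper open.
Joint ranges: [-3.1, 3.1], [-0.76, 2.03], [0.27, 2.55], [-1.08, 4.22], [0.17, 2.65], [-2.57, 2.57]. Speed limits (rad/s): [2.79, 2.79, 3.14, 3.14, 3.14, 3.14].

INTERFACE

Orientations are given as [roll, pitch, yaw] about the fixed x, y, z axes, in that order (R = Rz(yaw) Ry(pitch) Rx(roll)).
In Python, from bench import robot gives the robot as it stands. The module is installed in compiled form; this text tells all that it offers.
- The arm moves only by the shell command python3 -m handwheel 'ROWS'. ROWS is JSON, a list of rows, each a list of 3 entries, a list of its own where there are three numbers: the turn, a rotation vector about the world's x, y, z in units of 90 degrees (1.0 is 90 degrees), then the shift along the world's x, y, z in units of 0.05 m (1.0 is 0.05 m), then the closure, from 0 (fully open) to 1 (shut). A call has 1 to 5 rows; each row shifts and turns the commanded pose from where the row before left it; what a row does not reach is not made up. A row lasts 1/10 s, in which the tool goes at most 50 mm and 8.59 degrees, less where a joint would pass 70% of its speed; a pose out of reach is approached as far as the arm can. A call with a number of a shift or a turn outside -1 to 1 is refused whole. A call with a gripper value outside its range is refused whole. The fingers move at their own pace and stop on an object; the grip force is fixed at half the most. Time passes only in rows, so rows that do not move let the fingers close. It gives the time, the measured TCP pose, the force, the opening and the grip force at its end, in the units of the state.
- robot.get_obs(): the state, without advancing time (a new reading comes with each control period).
- robot.snapshot(name): name is "scene" or "top"; returns (picture, depth): 400x640x3 uint8, red, green, blue; 400x640 float32, m along the optical axis (not along the pixel's ray), 0 where there is no reading.
- robot.calibration(name): a dict with "mtx" (3x3 intrinsics, pixels), "extrinsics" (4x4, takes a point from camera to world coordinates). Camera axes: x right, y down, z forward; pixel columns grow to the right and rows downward; lengths in m; the calibration is good to about 2 mm. A picture is of the moment at which its call begins. calibration takes no time and is no camera call.
- robot.close_job(): hands the job in; it is judged then, once.
Trained networks look in the newest picture that a camera, given by its name, has taken for a name from the list of things; names that differ only in an ending like _2 or _b are one class to them, and where a whole thing is asked for, a point or a joint stands for the part that bears it (a point fixed in the world has none). Each returns a list of dicts, best first, with "p" (0 to 1); they miss things now and then, are a little off and sometimes report something else, mostly with a low value. They report only what shows in the picture. A call takes as long as a camera call. They do not tell look-alikes from the thing itself.
- robot.boxes_of(query, camera): "bbox" ([left, top, right, bottom] in pixels, round what is visible of it).
The state is a dict: "time": time; "joint_positions": joint angles; "qvel": joint speeds; "joint_torque": joint torques, N m; "tool_pos": TCP position; "ee_rot": TCP orientation; "wrist_force": force on the tool from outside, world axes, zero at the start; "wrist_torque": the same for the moment, N m; "width": finger opening in m; "finger_force": force on a finger pad.
Only numpy, scipy, OpenCV 4.12 (cv2) and the standard library are available. Lean on these libraries where they do the work, as an engineer would, in place of code of your own. Each camera call takes 0.05 s, during which the arm holds its last target. There are 200 camera calls.

## Working session

There is one attempt and no reset: what is moved stays moved. The work goes in short steps, Python scripts to look and compute and a shell command to move; the robot and the scene stay as the last step left them, time stands still between calls to the robot, and variables do not carry over. Pictures are saved under pics/ and viewed, at most 10 in all, crops included, and the job is handed in when it is done.

```bash
mkdir -p pics
cat > h.py <<'E'
import numpy as np,cv2
from bench import robot
def snap(c):
    im,d=robot.snapshot(c); k=robot.calibration(c); K=np.array(k["mtx"]);T=np.array(k["extrinsics"])
    v,u=np.mgrid[:400,:640]
    P=np.stack([(u-K[0,2])/K[0,0]*d,(v-K[1,2])/K[1,1]*d,d],-1)@T[:3,:3].T+T[:3,3]
    P[d==0]=np.nan
    return im,d,P
def save(im,n): cv2.imwrite("pics/"+n,im[:,:,::-1])
E
python3 - <<'E'
from h import *
for c in("scene","top"):
    im,d,P=snap(c); save(im,c+"0.png"); np.savez(c+"0.npz",im=im,d=d,P=P)
    for q in("steriliser","lid","lid_tab","timer","glass","salt_shaker","pepper_mill","honey_jar","mug","soup_tin"):
        for b in robot.boxes_of(q,c)[:3]:
            x=np.array(b["bbox"]).astype(int);m=P[(x[1]+x[3])//2,(x[0]+x[2])//2]
            print(c,q,round(b["p"],2),x,m.round(3))
print(robot.get_obs())
E
```

```text
scene steriliser 0.87 [283 127 391 295] [ 0.538 -0.134  0.05 ]
scene lid 0.68 [283 128 389 294] [ 0.541 -0.135  0.049]
scene lid 0.57 [283 129 326 229] [ 0.609 -0.073  0.186]
scene lid_tab 0.86 [282 127 328 231] [ 0.607 -0.07   0.189]
scene timer 0.94 [331 218 358 247] [0.523 0.016 0.129]
scene glass 0.87 [330 205 347 224] [ 0.536 -0.135  0.04 ]
scene glass 0.62 [226 231 257 275] [0.727 0.04  0.079]
scene pepper_mill 0.66 [184 251 221 318] [0.776 0.143 0.103]
scene honey_jar 0.94 [224 196 253 230] [ 0.755 -0.076  0.08 ]
scene honey_jar 0.44 [283 128 391 293] [ 0.538 -0.137  0.05 ]
scene mug 0.9 [236 147 271 197] [ 0.748 -0.229  0.079]
scene soup_tin 0.72 [370 163 401 196] [ 0.422 -0.256  0.057]
top steriliser 0.88 [226 163 356 276] [ 0.553 -0.064  0.014]
top lid 0.73 [266 163 346 202] [ 0.599 -0.096  0.233]
top lid_tab 0.81 [268 166 346 203] [ 0.592 -0.097  0.253]
top timer 0.76 [243 214 275 245] [ 0.52  -0.004  0.139]
top glass 0.76 [241 118 273 151] [0.749 0.017 0.024]
top glass 0.66 [308 220 326 236] [ 0.532 -0.123  0.022]
top glass 0.56 [385 171 405 190] [ 0.646 -0.304  0.014]
to
[... 339 characters left out ...]
286  0.057]
{'time': 1.1, 'joint_positions': array([ 1.17588549e+00,  8.71918347e-02,  1.37071178e+00, -1.67624738e-05,
        1.68357150e+00, -1.03111306e-01]), 'qvel': array([-0.00117286, -0.00034665, -0.00073263, -0.00030775,  0.00105912,
       -0.0022125 ]), 'joint_torque': array([ 3.07640184e-04, -3.40048742e+01, -3.02600598e+01,  7.16623035e-02,
        2.39654398e-02, -2.28922852e-05]), 'tool_pos': array([0.15824517, 0.52676401, 0.23050436]), 'ee_rot': array([3.14147745e+00, 2.86661679e-05, 2.84979123e+00]), 'wrist_force': array([-0.41049225,  0.52506244, -0.01836484]), 'wrist_torque': array([ 0.0471119 , -0.04414055,  0.02235691]), 'finger_force': 0.0, 'width': 0.09404292652790425}
```

Run:
```python
from h import *
a=np.load("top0.npz");b=np.load("scene0.npz")
save(np.vstack([cv2.resize(a["im"][90:310,180:430],(682,600))[:600]]),"topc.png")
save(cv2.resize(b["im"][110:330,170:420],(682,600)),"scenec.png")
# lid plane: points above z .12 in lid region
P=np.concatenate([a["P"].reshape(-1,3),b["P"].reshape(-1,3)])
# housing top: z~.105
P=P[~np.isnan(P).any(1)]
m=(abs(P[:,2]-.105)<.004)&(abs(P[:,0]-.53)<.14)&(abs(P[:,1]-.01)<.09)
r=cv2.minAreaRect(P[m][:,:2].astype(np.float32)); print("housing",m.sum(),r)
# bar
m=(P[:,2]>.134)&(P[:,2]<.146)&(np.hypot(P[:,0]-.52,P[:,1]-.0)<.05)
q=P[m];print("bar",m.sum(),q.mean(0),cv2.minAreaRect(q[:,:2].astype(np.float32)))
m=(P[:,2]>.13)&(abs(P[:,0]-.61)<.12)&(P[:,1]<-.02)&(P[:,1]>-.19)
q=P[m];
for _ in range(5):
    c=q.mean(0);n=np.linalg.svd(q-c,full_matrices=False)[2][2];q=q[abs((q-c)@n)<.006]
print("lid",len(q),c,n,q.min(0),q.max(0))
```

```text
housing 4777 ((0.5334427356719971, -0.02833280712366104), (0.17465998232364655, 0.1594977080821991), 16.88353157043457)
bar 322 [0.52145442 0.00468548 0.13994783] ((0.5215784311294556, 0.004022153094410896), (0.052778858691453934, 0.014939631335437298), 50.409767150878906)
lid 3098 [ 0.60331479 -0.08720347  0.21129597] [-0.89821415 -0.28265786 -0.33662423] [ 0.56590911 -0.16772496  0.13017921] [ 0.65135919 -0.02014088  0.28378861]
```

View pics/topc.png

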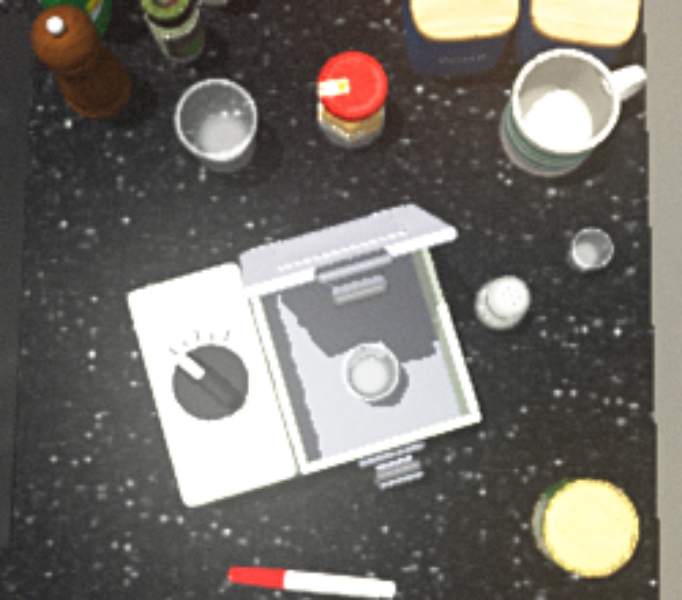

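View pics/scenec.png

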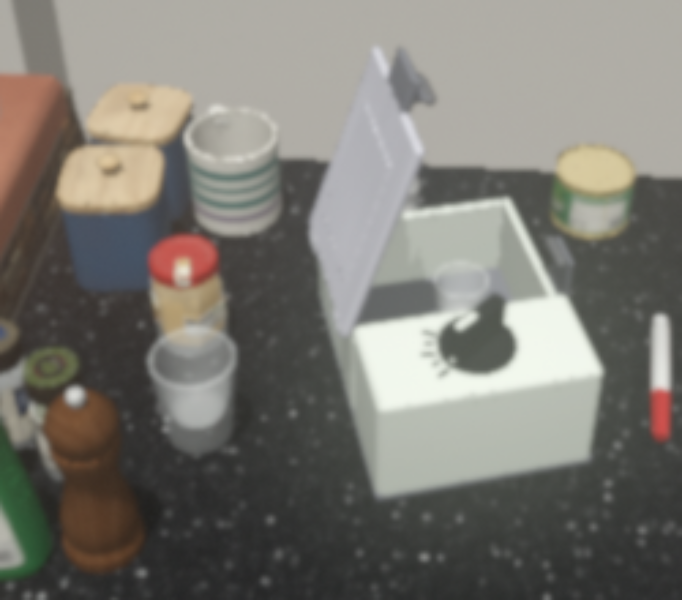

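The glass in the chamber, at top-view pixel (316,226), is the middle-sized one. The larger one is at (257,134) and the smaller at (395,180), and neither has to be moved. The lid stands at about 1.23 rad, the steriliser is turned about 0.29 rad, and the knob is at (0.5215, 0.004). I'll go high, close the fingers, and come down behind the lid.

```bash
python3 -m handwheel '[[[0,0,-0.095],[0,0,0.9],1],[[0,0,-0.095],[0,0,0.9],1],[[0,0,-0.095],[0,0,0.8],1],[[0,0,-0.095],[0.58,-0.72,0],1],[[0,0,-0.095],[0.58,-0.72,0],1]]'
python3 -m handwheel '[[[0,0,-0.095],[0.58,-0.72,0],1],[[0,0,-0.095],[0.58,-0.72,0],1],[[0,0,-0.095],[0.58,-0.72,0],1],[[0,0,-0.095],[0.58,-0.72,0],1],[[0,0,-0.095],[0.58,-0.72,0],1]]'
python3 -m handwheel '[[[0,0,-0.095],[0.58,-0.72,0],1],[[0,0,-0.095],[0.58,-0.72,0],1],[[0,0,-0.095],[0.58,-0.72,0],1],[[0,0,-0.095],[0.58,-0.72,0],1],[[0,0,-0.095],[0.58,-0.72,0],1]]'
```

```text
time: 1.6
tool_pos: [0.2166, 0.455, 0.3624]
ee_rot: [3.138, -0.002, 2.101]
wrist_force: [0.8, -0.1, -0.5]
width: 0.0576
finger_force: 0.0
time: 2.1
tool_pos: [0.362, 0.2732, 0.3608]
ee_rot: [3.141, -0.001, 1.352]
wrist_force: [0.2, 0.9, -0.2]
width: 0.0175
finger_force: 0.0
time: 2.6
tool_pos: [0.5071, 0.093, 0.3607]
ee_rot: [3.141, -0.001, 0.605]
wrist_force: [0.6, 0.4, 0.0]
width: 0.0005
finger_force: 0.0
```

```bash
python3 -m handwheel '[[[0,0,-0.095],[0.57,-0.70,0],1],[[0,0,-0.095],[0.57,-0.70,0],1],[[0,0,-0.01],[0.57,-0.70,0],1],[[0,0,0],[0.57,-0.70,0],1],[[0,0,0],[0.57,-0.70,0],1]]'
python3 -m handwheel '[[[0,0,0],[0,0,-0.6],1],[[0,0,0],[0,0,-0.6],1],[[0,0,0],[0,0,-0.6],1],[[0,0,0],[0,0,-0.4],1],[[0,0,0],[0,0,0],1]]'
python3 - <<'E'
from h import *
im,d,P=snap("scene"); save(cv2.resize(im[60:330,170:420],(556,600)),"s1.png")
O=np.array([.5424,-.066]);a=.29
H=O+np.array([[np.cos(a),-np.sin(a)],[np.sin(a),np.cos(a)]])@[.085,-.045]
print(H)
# TCP path (finger tip front edge at radius r on the face)
r=.15
for t in (1.226,1.1,.95,.8,.65,.5,.35,.2,.1):
    x=-np.cos(t)*r+.009*np.sin(t)+.008;z=.087+np.sin(t)*r+.009*np.cos(t)+.025
    print(t,np.round([H[0]+x*np.cos(a),H[1]+x*np.sin(a),z],4))
E
```

```text
time: 3.1
tool_pos: [0.6496, -0.0818, 0.3605]
ee_rot: [3.142, -0.0, 0.297]
wrist_force: [0.0, 0.8, 0.2]
width: 0.0003
finger_force: 0.0
time: 3.6
tool_pos: [0.6472, -0.08, 0.2457]
ee_rot: [-3.138, 0.007, 0.297]
wrist_force: [0.2, 0.7, 0.3]
width: 0.0005
finger_force: 0.0
[ 0.63671858 -0.08481504]
1.226 [ 0.6039 -0.0946  0.2562]
1.1 [ 0.5869 -0.0997  0.2498]
0.95 [ 0.5678 -0.1054  0.2392]
0.8 [ 0.5504 -0.1106  0.2259]
0.65 [ 0.5352 -0.1151  0.2099]
0.5 [ 0.5224 -0.1189  0.1918]
0.35 [ 0.5123 -0.1219  0.1719]
0.2 [ 0.5052 -0.1241  0.1506]
0.1 [ 0.5022 -0.1249  0.1359]
```

View pics/s1.png

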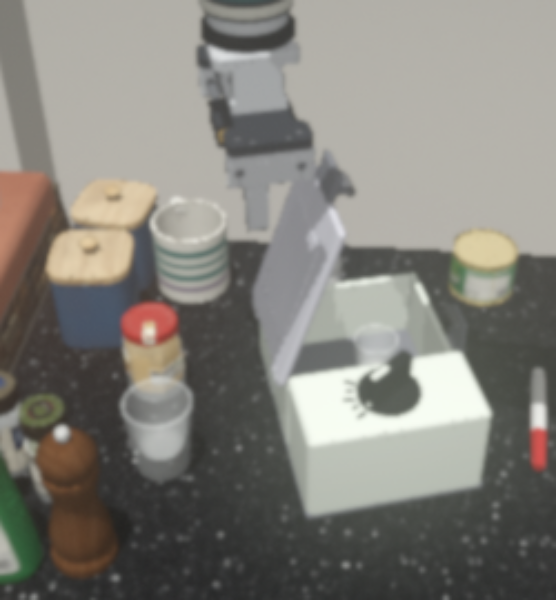

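The closed fingers are behind the lid, at crop pixel (257,210), with room to spare. Now I'll follow the lid's arc down.

```bash
python3 -m handwheel '[[[0,0,0],[-0.43,-0.15,0.1],1],[[0,0,0],[-0.43,-0.15,0.1],1],[[0,0,0],[-0.34,-0.1,-0.13],1],[[0,0,0],[-0.38,-0.11,-0.21],1],[[0,0,0],[-0.35,-0.1,-0.27],1]]'
python3 -m handwheel '[[[0,0,0],[-0.3,-0.09,-0.32],1],[[0,0,0],[-0.26,-0.08,-0.36],1],[[0,0,0],[-0.2,-0.06,-0.4],1],[[0,0,0],[-0.14,-0.04,-0.42],1],[[0,0,0],[0,0,0],1]]'
```

```text
time: 4.15
tool_pos: [0.5531, -0.1114, 0.2338]
ee_rot: [3.137, -0.006, 0.297]
wrist_force: [0.5, -0.2, 0.6]
width: 0.0003
finger_force: 0.3
time: 4.65
tool_pos: [0.5059, -0.1242, 0.1543]
ee_rot: [-3.14, 0.002, 0.297]
wrist_force: [0.4, -0.2, 0.4]
width: 0.0005
finger_force: 0.0
```

```bash
python3 -m handwheel '[[[0,0,0],[0,0,0.4],1],[[0,0,0],[-0.48,-0.14,0.1],1],[[0,0,0],[-0.48,-0.14,0],1],[[0,0,0],[0,0,-0.3],1],[[0,0,0],[0,0,-0.3],1]]'
python3 -m handwheel '[[[0,0,0],[0,0,-0.2],1],[[0,0,0],[0,0,-0.2],1],[[0,0,0],[0,0,0],1]]'
python3 - <<'E'
from h import *
im,d,P=snap("scene"); save(cv2.resize(im[120:280,270:430],(600,600)),"s2.png")
E
```

```text
time: 5.15
tool_pos: [0.4611, -0.1392, 0.1538]
ee_rot: [3.137, -0.006, 0.297]
wrist_force: [0.1, -0.1, -0.1]
width: 0.0005
finger_force: 0.1
time: 5.45
tool_pos: [0.4602, -0.1385, 0.1311]
ee_rot: [3.14, -0.002, 0.298]
wrist_force: [-0.8, 0.3, -0.5]
width: 0.0008
finger_force: 0.0
```

View pics/s2.png

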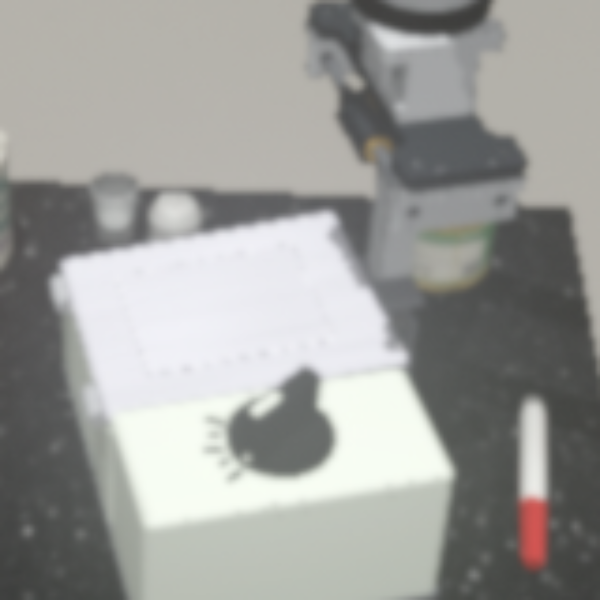

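The lid is down on its catch and the fingers are just over the tab, near crop pixel (395,285). Now I'll press in small steps.

```bash
for i in 1; do python3 -m handwheel '[[[0,0,0],[0,0,-0.05],1],[[0,0,0],[0,0,-0.05],1],[[0,0,0],[0,0,0],1]]'; done
python3 -m handwheel '[[[0,0,0],[0,0,-0.05],1],[[0,0,0],[0,0,-0.05],1],[[0,0,0],[0,0,0],1]]'
```

```text
time: 5.8
tool_pos: [0.46, -0.1385, 0.1277]
ee_rot: [3.14, -0.002, 0.298]
wrist_force: [-2.8, 1.4, 8.7]
width: 0.0005
finger_force: 4.3
time: 6.1
tool_pos: [0.4598, -0.1383, 0.1202]
ee_rot: [3.141, -0.001, 0.297]
wrist_force: [0.7, -0.2, 1.2]
width: 0.0007
finger_force: 0.6
```

```bash
python3 -m handwheel '[[[0,0,0],[0,0,-0.05],1],[[0,0,0],[0,0,-0.03],1],[[0,0,0],[0,0,0],1]]'
python3 -m handwheel '[[[0,0,0],[0,0,0.4],1],[[0,0,0],[0,0,0.6],0],[[0,0,0],[0,0,0.6],0],[[0,0,0],[0,0,0.6],0]]'
python3 - <<'E'
from h import *
im,d,P=snap("top"); save(cv2.resize(im[150:290,220:380],(685,600)),"t3.png")
Q=P.reshape(-1,3);Q=Q[~np.isnan(Q).any(1)]
O=np.array([.5424,-.066]);a=.29;R=np.array([[np.cos(a),-np.sin(a)],[np.sin(a),np.cos(a)]])
L=np.c_[(Q[:,:2]-O)@R,Q[:,2]]
m=(abs(L[:,1]+.045)<.06)&(L[:,0]>-.08)&(L[:,0]<.075)&(abs(L[:,2]-.1)<.03)
print(m.sum(),np.polyfit(L[m,0],L[m,2],1),np.polyfit(L[m,0],L[m,2],1)@[-.087,1])
m=(L[:,2]>.134)&(L[:,2]<.146)&(np.hypot(L[:,0],L[:,1]-.073)<.04)
q=Q[m];print("bar",m.sum(),cv2.minAreaRect(q[:,:2].astype(np.float32)))
E
```

```text
time: 6.4
tool_pos: [0.4599, -0.1384, 0.1197]
ee_rot: [3.14, -0.002, 0.297]
wrist_force: [-5.0, 2.8, 16.1]
width: 0.0006
finger_force: 8.1
time: 6.8
tool_pos: [0.4591, -0.138, 0.2264]
ee_rot: [-3.141, 0.001, 0.297]
wrist_force: [0.3, 0.1, -0.1]
width: 0.0211
finger_force: 0.0
2138 [-0.00564247  0.09646955] 0.09696044975124805
bar 182 ((0.5211164355278015, 0.0029960069805383682), (0.051102157682180405, 0.013863096944987774), 51.58848190307617)
```

View pics/t3.png

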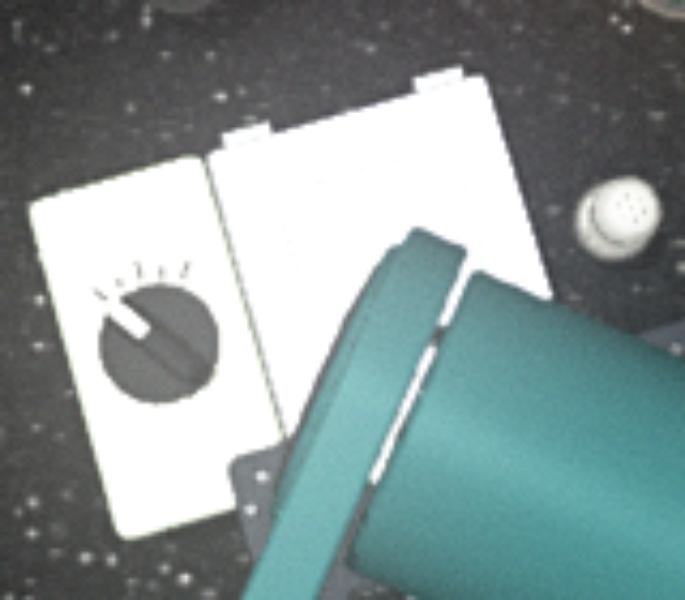

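The lid is flush and latched (slope about 0.006 rad). The bar is centred at (0.521, 0.003) with direction 0.90 rad. Next I'll grip the bar.

```bash
python3 -m handwheel '[[[0,0,0.095],[0.31,0.71,0],0],[[0,0,0.095],[0.31,0.71,0],0],[[0,0,0.095],[0.31,0.71,0],0],[[0,0,0.095],[0.31,0.71,0],0],[[0,0,0],[0,0,0],0]]'
python3 -m handwheel '[[[0,0,0],[0,0,-0.6],0],[[0,0,0],[0,0,-0.6],0],[[0,0,0],[0,0,-0.3],0],[[0,0,0],[0,0,-0.22],0],[[0,0,0],[0,0,0],0]]'
```

```text
time: 7.35
tool_pos: [0.5221, 0.0076, 0.2247]
ee_rot: [-3.14, -0.001, 0.901]
wrist_force: [0.3, -0.4, 0.7]
width: 0.0652
finger_force: 0.0
time: 7.85
tool_pos: [0.5203, 0.0033, 0.1385]
ee_rot: [-3.139, 0.002, 0.893]
wrist_force: [-0.1, -0.4, 0.8]
width: 0.0941
finger_force: 0.0
```

Position is good; now I'll close on the bar.

```bash
python3 -m handwheel '[[[0,0,0],[0,0,0],1],[[0,0,0],[0,0,0],1],[[0,0,0],[0,0,0],1],[[0,0,0],[0,0,0],1],[[0,0,0],[0,0,0],1]]'
python3 -m handwheel '[[[0,0,0],[0,0,0],1],[[0,0,0],[0,0,0],1],[[0,0,0],[0,0,0],1]]'
```

```text
time: 8.35
tool_pos: [0.5215, 0.0037, 0.1405]
ee_rot: [3.141, -0.001, 0.894]
wrist_force: [-0.0, -0.1, -0.0]
width: 0.0575
finger_force: 0.0
time: 8.65
tool_pos: [0.5212, 0.0038, 0.14]
ee_rot: [3.142, 0.0, 0.894]
wrist_force: [1.1, -0.2, -1.0]
width: 0.0335
finger_force: 0.0
```

```bash
python3 -m handwheel '[[[0,0,0],[0,0,0],1],[[0,0,0],[0,0,0],1],[[0,0,0],[0,0,0],1],[[0,0,0],[0,0,0],1],[[0,0,0],[0,0,0],1]]'
python3 -m handwheel '[[[0,0,-0.08],[0,0,0],1],[[0,0,-0.08],[0,0,0],1],[[0,0,-0.08],[0,0,0],1],[[0,0,-0.08],[0,0,0],1],[[0,0,-0.08],[0,0,0],1]]'
```

```text
time: 9.15
tool_pos: [0.5215, 0.0035, 0.14]
ee_rot: [3.141, 0.0, 0.894]
wrist_force: [2.0, -1.5, -0.9]
width: 0.014
finger_force: 30.0
time: 9.65
tool_pos: [0.5213, 0.0038, 0.14]
ee_rot: [3.142, -0.0, 0.261]
wrist_force: [1.4, -0.0, -0.6]
width: 0.0136
finger_force: 30.0
```

```bash
python3 -m handwheel '[[[0,0,-0.092],[0,0,0],1],[[0,0,-0.092],[0,0,0],1],[[0,0,-0.092],[0,0,0],1],[[0,0,-0.092],[0,0,0],1],[[0,0,-0.092],[0,0,0],1]]'
python3 -m handwheel '[[[0,0,0],[0,0,0],1],[[0,0,0],[0,0,0],1]]'
```

```text
time: 10.15
tool_pos: [0.5214, 0.0041, 0.14]
ee_rot: [-3.141, 0.0, -0.462]
wrist_force: [1.0, -0.5, -0.2]
width: 0.0136
finger_force: 30.0
time: 10.35
tool_pos: [0.5213, 0.0041, 0.14]
ee_rot: [-3.141, 0.0, -0.454]
wrist_force: [1.4, 1.9, -0.3]
width: 0.0137
finger_force: 30.0
```

Run:
```python
from h import *
im,d,P=snap("scene"); save(cv2.resize(im[150:270,270:430],(800,600)),"s4.png")
```

```text
(no output)
```

View pics/s4.png

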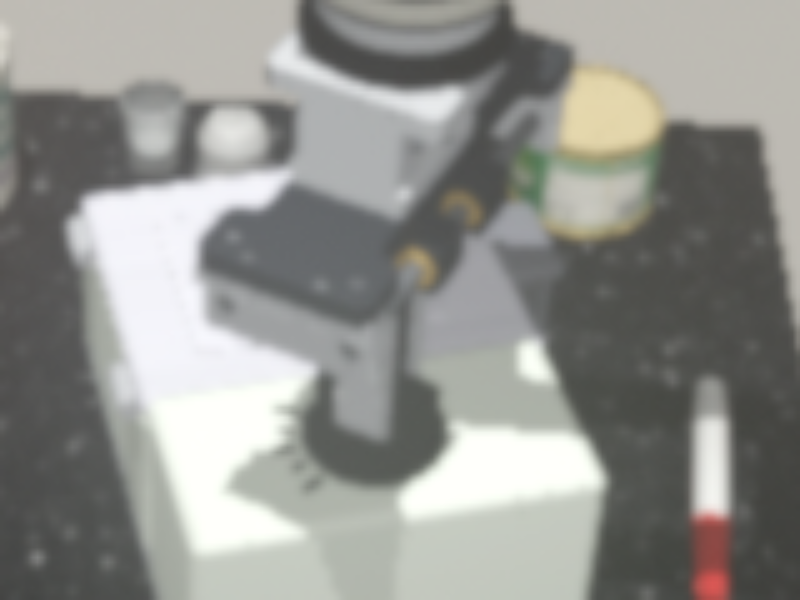

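The bar has turned with the fingers, to about 1.35 rad on the timer, and the lid is still flush. Now I'll turn back to 10 minutes.

```bash
python3 -m handwheel '[[[0,0,0.08],[0,0,0],1],[[0,0,0.08],[0,0,0],1],[[0,0,0.08],[0,0,0],1],[[0,0,0.08],[0,0,0],1],[[0,0,0.08],[0,0,0],1]]'
python3 -m handwheel '[[[0,0,0.08],[0,0,0],1],[[0,0,0],[0,0,0],1],[[0,0,0],[0,0,0],1]]'
```

```text
time: 10.9
tool_pos: [0.5213, 0.0038, 0.14]
ee_rot: [-3.142, -0.0, 0.179]
wrist_force: [2.0, 0.5, -1.8]
width: 0.0138
finger_force: 30.0
time: 11.2
tool_pos: [0.5213, 0.0038, 0.14]
ee_rot: [3.141, -0.0, 0.296]
wrist_force: [1.7, 0.8, -0.6]
width: 0.0139
finger_force: 30.0
```

Now open, rise and retreat toward the robot.

```bash
python3 -m handwheel '[[[0,0,0],[0,0,0],0],[[0,0,0],[0,0,0],0],[[0,0,0],[0,0,0],0],[[0,0,0],[0,0,0],0],[[0,0,0],[0,0,0],0]]'
python3 -m handwheel '[[[0,0,0],[0,0,0.5],0],[[0,0,0],[0,0,0.8],0],[[0,0,0],[0,0,0.8],0],[[0,0,0],[-0.5,0.8,0.3],0],[[0,0,0],[-0.5,0.8,0],0]]'
python3 -m handwheel '[[[0,0,0],[-0.5,0.8,0],0],[[0,0,0],[-0.5,0.8,0],0],[[0,0,0],[-0.5,0.8,0],0],[[0,0,0],[-0.3,0.8,0],0],[[0,0,0],[0,0,0],0]]'
python3 - <<'E'
from h import *
im,d,P=snap("top"); save(cv2.resize(im[90:310,180:430],(682,600)),"t5.png")
Q=P.reshape(-1,3);Q=Q[~np.isnan(Q).any(1)]
O=np.array([.5424,-.066]);a=.29;R=np.array([[np.cos(a),-np.sin(a)],[np.sin(a),np.cos(a)]])
L=np.c_[(Q[:,:2]-O)@R,Q[:,2]]
m=(abs(L[:,1]+.045)<.06)&(L[:,0]>-.08)&(L[:,0]<.075)&(abs(L[:,2]-.1)<.03)
print(m.sum(),np.polyfit(L[m,0],L[m,2],1))
m=(L[:,2]>.134)&(L[:,2]<.146)&(np.hypot(L[:,0],L[:,1]-.073)<.04)
q=Q[m];print("bar",m.sum(),cv2.minAreaRect(q[:,:2].astype(np.float32)))
E
```

```text
time: 11.7
tool_pos: [0.5212, 0.0037, 0.14]
ee_rot: [3.142, 0.0, 0.297]
wrist_force: [0.7, -0.3, 0.7]
width: 0.0499
finger_force: 0.0
time: 12.2
tool_pos: [0.4724, 0.084, 0.2637]
ee_rot: [3.14, -0.007, 0.294]
wrist_force: [0.4, 0.6, 0.4]
width: 0.0906
finger_force: 0.0
time: 12.7
tool_pos: [0.3789, 0.2475, 0.2603]
ee_rot: [-3.14, -0.0, 0.305]
wrist_force: [1.0, 0.7, -0.5]
width: 0.0941
finger_force: 0.0
4182 [0.00062947 0.0962996 ]
bar 183 ((0.5212939977645874, 0.003306077793240547), (0.051773469895124435, 0.014126988127827644), 17.399877548217773)
```

View pics/t5.png

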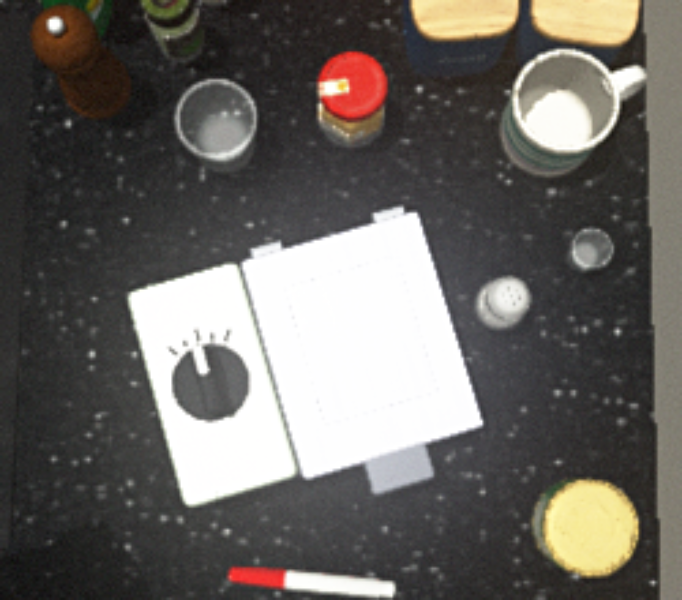

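The pointer is on the middle mark, at crop pixel (197,345), with the bar turned 0.6 rad from its start. The lid is flush (slope 0.001) and the things around it are where they were.

```bash
python3 -c "
from bench import robot
print(robot.close_job())"
```

```text
the job is handed in; nothing more can be done
None
```

The job is handed in: the lid is latched flush, the timer was twisted to about 1.35 rad and turned back to the 10-minute mark, the glass was left untouched under the lid, and the things around did not move; hand-in returned no verdict.

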